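Open the test cabinet's push-latch hatch and plug in the service key

ROBOT

A 6-joint arm with a two-finger parallel gripper is mounted at the origin on the work surface. World frame = base frame: x ahead of the robot, y to its left, z up, the work surface at z = 0. Lengths are in m, angles in degrees, forces in N, time in s.
With the tool pointing down it reaches from about 0.4 to 0.825 m from the base axis. Payload 7 kg.
Tool frame: the origin (TCP) lies between the finger pads; the fingertips stand 22 mm ahead of it and the grasp point (between the pads) lies 3 mm ahead of it; z points along the fingers, y is the line along which they close (so a half turn about z gives the same grasp; the last joint's range is limited). The gripper opens to 88 mm and grips with 3 to 60 N. Pads are 19 mm wide; open, the fingers measure 130 mm over their backs; the gripper's body (78 mm by 193 mm) begins 47 mm behind the grasp point.
Start: joints at [-50.816, 20.546, 0.682, 0, -70.136, -16.507], TCP at [0.26, -0.623, 0.249] pointing down, gripper open.
Joint ranges: [-176.03, 176.03], [-82.01, 121.73], [-58.28, 71.71], [-173.87, 95.51], [-174.79, -0.11], [-173.66, 173.66]. Speed limits (degrees/s): [136.94, 136.94, 172.46, 180, 180, 180].

INTERFACE

Orientations are given as [roll, pitch, yaw] about the fixed x, y, z axes, in that order (R = Rz(yaw) Ry(pitch) Rx(roll)).
In Python, from plant import ctrl gives the robot as it stands.
- The arm moves only by the tool apply_moves, never from a script. Its argument "targets" is a list of rows, each an object with "travel": the shift along the tool's x, y, z in mm, a list of three; "roll": the turn about the tool's z in degrees; "jaw": the finger opening in mm, from 0 to 87.6. In form: [{"travel": [tx, ty, tz], "roll": roll, "jaw": jaw}, ...]. A call has 1 to 10 rows; each row shifts and turns the commanded pose from where the row before left it, along the tool's axes as they then stand; what a row does not reach is not made up. A row lasts 1/10 s, in which the tool goes at most 50 mm and 8.59 degrees, less where a joint would pass 70% of its speed; a pose out of reach is approached as far as the arm can. A call with a gripper value outside its range is refused whole. The fingers move at their own pace and stop on an object; the grip force is fixed at half the most. Time passes only in rows, so rows that do not move let the fingers close. It gives the time, the measured TCP pose, the force, the opening and the grip force at its end, in the units of the state.
- ctrl.get_obs(): the state, without advancing time (a new reading comes with each control period).
- ctrl.snapshot(name): name is "side" or "top"; returns the picture (384x512x3 uint8, red, green, blue); there is no depth.
- ctrl.calibration(name): a dict with "K" (3x3 intrinsics, pixels), "dist_coeffs" ([k1, k2, p1, p2, k3] as OpenCV has them; the pictures are not rectified), "extrinsics" (4x4, takes a point from camera to world coordinates). Camera axes: x right, y down, z forward; pixel columns grow to the right and rows downward; lengths in m; the calibration is good to about 2 mm. A picture is of the moment at which its call begins. calibration takes no time and is no camera call.
- ctrl.close_job(): hands the job in; it is judged then, once.
The state is a dict: "clock": time; "joint_pos": joint angles; "qvel": joint speeds; "tau": joint torques, N m; "tool_pos": TCP position; "orientation": TCP orientation; "force": force on the tool from outside, world axes, zero at the start; "moment": the same for the moment, N m; "opening": finger opening in m; "gripper_force": force on a finger pad.
Only numpy, scipy, OpenCV 4.12 (cv2) and the standard library are available. Lean on these libraries where they do the work, as an engineer would, in place of code of your own. Each camera call takes 0.05 s, during which the arm holds its last target. There are 200 camera calls.

TASK

Get the small test cabinet ready to be worked on with its hatch open: press the shut hatch near its free edge so that its catch pops it ajar, then swing it wide open, square to the cabinet, and leave it there. Then take the flat service key (rectangular grip, not the round plug) from its holder and push its tongue straight down, fully home, into the slot of the interlock switch on the cabinet's roof. Let go of it, and leave the round plug and everything else on the bench undisturbed.

Things in the scene. Friction and masses are not known exactly. Their poses are not given: they have to be found in the camera images.
- hatch (a joint): hinge angle of the cabinet's upright front hatch, rad: 0 shut and latched, grows as it opens towards the robot, to 1.9; pressed in, to -0.026. Pressing its free side in by about 3 mm (6 to 8 N) frees the catch for good; when let go, a sprung plunger pushes it ajar to about 0.35 in about a second. From there it swings lightly (1 to 3 N) and stays where left.
- hinge_line (a point): fixed point on the cabinet: on the hatch's upright hinge axis, at roof height (150 mm), mid-thickness of the hatch, left front corner seen from the robot. Axes: x into the cabinet, y to its left, z up. At angle q the hatch runs from here along (-sin q, -cos q) in x, y. The grey steel body (220 wide, 190 deep) begins 12 mm along +x and spans +10 to -210 mm in y.
- push_spot (a point): where to press: on the outer face of the hatch, 170 mm from the hinge axis, 30 mm below its top edge; moves with it, x axis into the panel. The hatch is a plain aluminium panel without handle, 12 mm thick, 200 mm wide, from 15 to 150 mm above the bench. 30 to 70 mm from the hinge it carries a thin steel cover, 40 mm above its top, that hides the switch slot until it is swung away.
- slot_mouth (a point): centre of the mouth of the interlock switch's slot, in the top of a grey box 54 x 38 mm and 34 mm high fixed on the cabinet's roof behind the hatch, near the hinge. Axes as the cabinet's. The slot is 25 mm long in x, 7 mm wide in y, chamfered 3 mm, and goes 29 mm straight down. Its mouth is 184 mm above the bench.
- key_center (a point): centre of the service key, half-way up its 66 mm. Below, a steel tongue 22 (x) by 4 (y) mm, 24 mm long, tip 33 mm below this point; above, a grey block grip 40 (x) by 14 (y) by 42 mm, from 9 mm below to 33 mm above this point. About 60 g. Stands tongue down in a black holder 60 x 50 x 36 mm; pulls straight up. Either way round fits; when home this point is 9 mm above the slot's mouth.
- plug: round-headed grey plug (head 32 mm across) standing in a like holder beside the key's; not needed, leave it alone. Origin at the tip of its pin, 24 mm below the holder's top.
- tape: black ring of tape 60 mm across, 20 mm high, lying on the cabinet's roof at the right rear; leave alone. Origin centre of underside.
- driver: screwdriver lying on the bench right of the cabinet; leave alone. Origin at its middle, on the bench.
- meter: hand multimeter 150 x 75 x 32 mm on the left of the bench; leave alone. Origin centre of underside.
- parts_bin: grey open parts bin 120 x 100 x 50 mm at the right; leave alone. Origin centre of underside.
- cleaner: white spray can 52 mm across, 150 mm high, right of and behind the cabinet; leave alone. Origin centre of underside.
- mug: white mug at the right near the robot, 80 mm across, 90 mm high; leave alone. Origin centre of underside.
- heatsink: finned aluminium heat sink 70 x 50 x 30 mm at the right; leave alone. Origin centre of underside.
Not all that is in view belongs to the job. What is meant by the part that bears key_center is not blue, and is the smaller of those in its own colour.

How it is judged:
By the outcome, as a careful person would: the job done as asked, in the order asked, and still so for the second after the job is handed in, with the robot touching nothing.
It also fails if it takes over 72 s, if anything falls off the work surface, if the arm or the gripper's body presses on something with over 40 N, if the wrist force passes 120 N, or if a joint passes its speed limit or range.

## Working session

There is one attempt and no reset: what is moved stays moved. The work goes in short steps, Python scripts to look and compute and a tool call to move; the robot and the scene stay as the last step left them, time stands still between calls to the robot, and variables do not carry over. Pictures are saved under pics/ and viewed, at most 13 in all, crops included, and the job is handed in when it is done.

Besides the shell and the picture viewer there is one more tool, called after "Call:" in YAML: its name, and indented under it one key for each argument. apply_moves: Moves the arm, as the interface text tells. Its arguments: {"type":"object","properties":{"targets":{"type":"array","items":{"type":"object","properties":{"travel":{"type":"array","items":{"type":"number"}},"roll":{"type":"number"},"jaw":{"type":"number"}}}}},"required":["targets"]}

```bash
mkdir -p pics; ls; cat > h.py <<'E'
import numpy as np, cv2
from plant import ctrl
def cal(n):
    c=ctrl.calibration(n); return np.array(c["K"],float),np.array(c["dist_coeffs"],float),np.array(c["extrinsics"],float)
def ray(n,uv):
    K,d,T=cal(n); p=cv2.undistortPoints(np.array([[uv]],float),K,d)[0,0]
    v=T[:3,:3]@np.array([p[0],p[1],1]); return T[:3,3],v/np.linalg.norm(v)
def onz(n,uv,z):
    o,v=ray(n,uv); return o+v*(z-o[2])/v[2]
def tri(a,b):
    (o1,v1),(o2,v2)=ray("top",a),ray("side",b)
    A=np.c_[v1,-v2]; t=np.linalg.lstsq(A,o2-o1,rcond=None)[0]
    p,q=o1+t[0]*v1,o2+t[1]*v2; return (p+q)/2,np.linalg.norm(p-q)
def proj(n,P):
    K,d,T=cal(n); R=T[:3,:3].T
    return cv2.projectPoints(np.atleast_2d(np.array(P,float)),cv2.Rodrigues(R)[0],-R@T[:3,3],K,d)[0][:,0]
def snap(n,f=None):
    im=np.asarray(ctrl.snapshot(n))[:,:,::-1].copy()
    if f: cv2.imwrite("pics/"+f,im)
    return im
E
python3 - <<'E'
from h import *
np.set_printoptions(precision=3,suppress=True)
for n in("top","side"):
    snap(n,n+"0.png"); K,d,T=cal(n); print(K[0,0],d,T)
o=ctrl.get_obs(); print(o)
E
```

```text
pics
368.35947915298243 [-0.009  0.     0.     0.     0.   ] [[-0.022 -0.985  0.171  0.351]
 [-1.     0.023  0.004  0.031]
 [-0.008 -0.171 -0.985  1.302]
 [ 0.     0.     0.     1.   ]]
466.63417977439707 [-0.072  0.     0.     0.     0.   ] [[-0.725 -0.391  0.568 -0.289]
 [-0.689  0.397 -0.607  0.936]
 [ 0.012 -0.831 -0.557  0.967]
 [ 0.     0.     0.     1.   ]]
{'clock': 0.1, 'joint_pos': array([-50.816,  20.587,   0.639,  -0.019, -70.137, -16.506]), 'qvel': array([ 0.013, -0.167,  0.14 ,  0.034,  0.018,  0.017]), 'tau': array([ -0.001, -58.416,  29.375,   7.016,   0.01 ,  -0.   ]), 'tool_pos': array([ 0.26 , -0.622,  0.248]), 'orientation': array([ 179.914,   -0.007, -157.328]), 'force': array([-0.832, -0.509,  0.177]), 'moment': array([ 0.014,  0.024, -0.   ]), 'gripper_force': 0.0, 'opening': 0.08776153077691135}
```

View pics/top0.png

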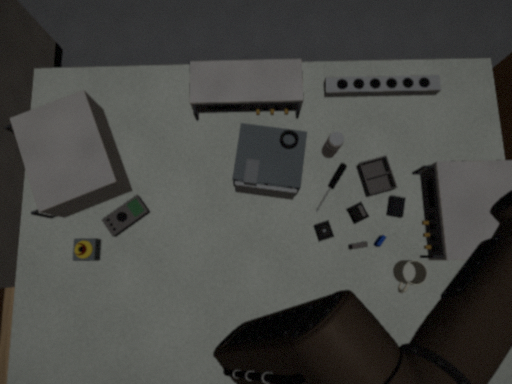

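View pics/side0.png

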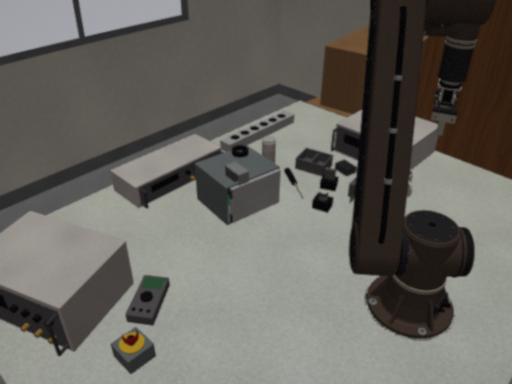

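The top view shows the cabinet at about (270,160). The two black holders are near (323,231) and (357,212), with other small items at (358,245), (380,240) and (397,206). In the side view the cabinet is at (238,185) and the holders are at (322,202) and (329,180). Next I take close, brightened crops.

```bash
python3 - <<'E'
from h import *
for n,(x0,y0,x1,y1),s in(("top",(225,115,415,255),4.2),("side",(185,130,365,230),4.4)):
    im=cv2.imread(f"pics/{n}0.png")[y0:y1,x0:x1]
    im=cv2.resize(im,None,fx=s,fy=s,interpolation=cv2.INTER_CUBIC)
    im=(255*(im/255.)**0.6).astype(np.uint8)
    for x in range(x0//10*10+10,x1,10): cv2.putText(im,str(x),(int((x+.5-x0)*s)-10,8),0,.3,(0,255,255)); cv2.line(im,(int((x+.5-x0)*s),10),(int((x+.5-x0)*s),14),(0,255,255))
    for y in range(y0//10*10+10,y1,10): cv2.putText(im,str(y),(0,int((y+.5-y0)*s)+4),0,.3,(0,255,255))
    cv2.imwrite(f"pics/{n}0c.png",im)
E
```

```text
(no output)
```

View pics/top0c.png

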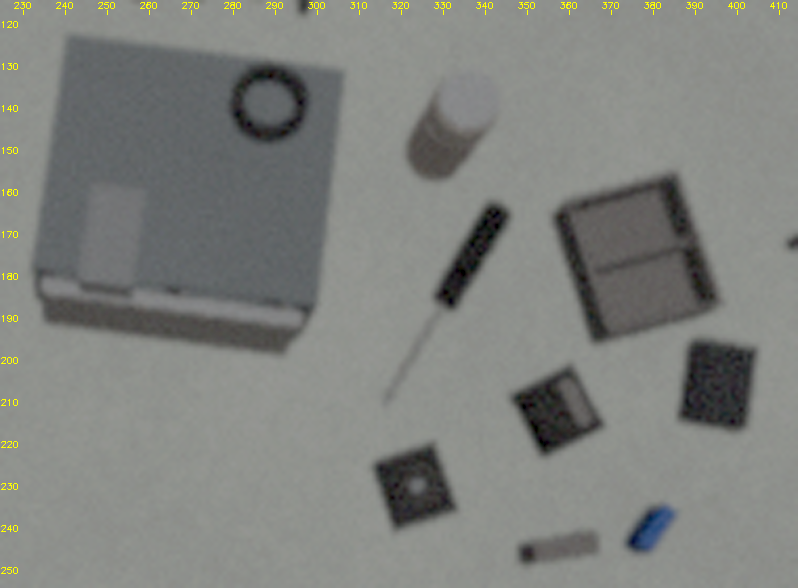

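View pics/side0c.png

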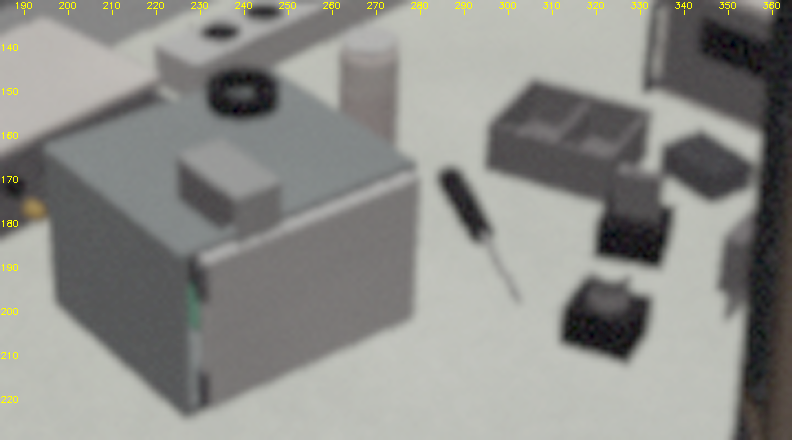

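The close crops show these candidates for the key, in top-view pixels:
- (362,210): upright rectangular grip in a black holder. It also appears in the side view at (330,173).
- (324,230): holder with a low round head, so this is the plug.
- (358,245): grey item with a dark end, lying on the bench.
- (379,240): blue item lying on the bench.

I choose (362,210). It is grey, rectangular and standing in a holder. The cabinet's hatch strip runs from (234,182) to (296,190) in the top view, and its hinge is at the left.

```bash
python3 - <<'E'
from h import *
np.set_printoptions(precision=4,suppress=True)
loc=np.array([[202,10],[202,-210],[-6,0],[6,0],[-6,-200],[6,-200],[12,-210],[12,10]])/1000
px=[(240.45,123.07),(306.4,131.4),(234.5,185),(234,180),(295.7,192.1),(296.6,188.5),(300,186.6),(232.8,178.3)]
W=np.array([onz("top",p,.15)[:2] for p in px])
a=loc-loc.mean(0);b=W-W.mean(0)
th=np.arctan2((a[:,0]*b[:,1]-a[:,1]*b[:,0]).sum(),(a*b).sum())
R=np.array([[np.cos(th),-np.sin(th)],[np.sin(th),np.cos(th)]]); t=W.mean(0)-R@loc.mean(0)
print("yaw",np.degrees(th),"hinge",t); print((1000*(W-(loc@R.T+t))).round(1))
for u,v in(((240.45,123.07),(194.95,162.9)),((232.8,178.3),(227.7,187.5)),((300,186.6),(279.5,166.5))):
    print("roof corner",*tri(u,v))
print("side proj of roof corners",proj("side",[[*(R@l+t),.15] for l in loc]))
ims=[]
for n,(x0,y0,x1,y1) in(("top",(308,195,373,245)),("side",(305,158,345,214))):
    im=cv2.imread(f"pics/{n}0.png")[y0:y1,x0:x1].astype(float)
    im=np.clip(im*(2.2),0,255).astype(np.uint8)
    s=590/max(im.shape[0]*1.0,im.shape[1]*1.5); s=min(s,10)
    im=cv2.resize(im,None,fx=s,fy=s,interpolation=cv2.INTER_CUBIC)
    for x in range(x0//5*5+5,x1,5): cv2.putText(im,str(x),(int((x+.5-x0)*s)-10,8),0,.3,(0,0,255)); cv2.line(im,(int((x+.5-x0)*s),10),(int((x+.5-x0)*s),16),(0,0,255))
    for y in range(y0//5*5+5,y1,5): cv2.putText(im,str(y),(0,int((y+.5-y0)*s)+4),0,.3,(0,0,255))
    print(s); ims.append(im)
H=max(i.shape[0] for i in ims)
cv2.imwrite("pics/key0.png",np.hstack([cv2.copyMakeBorder(i,0,H-i.shape[0],0,0,cv2.BORDER_CONSTANT) for i in ims]))
E
```

```text
yaw -8.854026100154835 hinge [0.5993 0.0992]
[[-1.8 -1.2]
 [-1.9  0.7]
 [-2.4 -1.2]
 [ 2.2  2. ]
 [ 0.9  2. ]
 [ 0.6  0.5]
 [ 2.1  0.3]
 [ 0.3 -3.2]]
roof corner [0.7997 0.077  0.1477] 0.00043816727368656115
roof corner [0.6123 0.1032 0.1474] 0.0032000120664232995
roof corner [ 0.5811 -0.1109  0.1456] 0.0017402258061008766
side proj of roof corners [[194.6162 162.3647]
 [246.2114 144.0904]
 [232.086  188.6551]
 [229.8891 186.9485]
 [280.8324 168.8359]
 [278.5352 167.3392]
 [279.6585 165.6885]
 [226.1934 187.1489]]
6.051282051282051
9.833333333333334
```

View pics/key0.png

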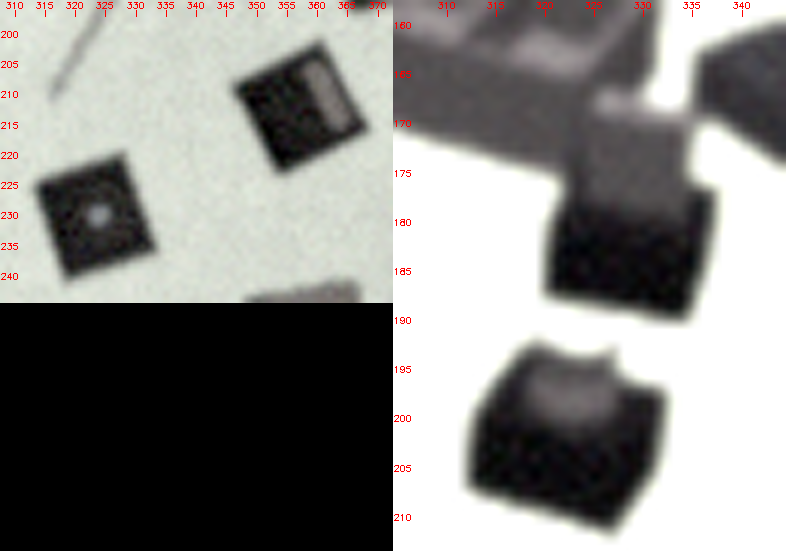

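The key's bright rectangular top is at about (361.8,209.8) in the top view, and its face in the side view spans x 324 to 334, y 166 to 180. The other holder, at (324,230), holds the round-headed plug. That confirms the choice.

```bash
python3 - <<'E'
from h import *
np.set_printoptions(precision=4,suppress=True)
g=cv2.cvtColor(cv2.imread("pics/top0.png"),cv2.COLOR_BGR2GRAY).astype(float)
s=8;x0,y0=340,195
c=cv2.resize(g[y0:230,x0:375],None,fx=s,fy=s,interpolation=cv2.INTER_CUBIC)
print(g[200:220,355:369].astype(int))
for th in(45,55):
    hol=(c<90).astype(np.uint8)
    m=((c>th)&(c<105)).astype(np.uint8); m=cv2.erode(m,np.ones((9,9)))
    n,l,st,ce=cv2.connectedComponentsWithStats(m)
    for i in range(1,n):
        if st[i,4]>300:
            r=cv2.minAreaRect(np.argwhere(l==i)[:,::-1].astype(np.float32)); print(th,st[i,4],np.array(r[0])/s+[x0-.5+.06,y0-.5+.06],np.array(r[1])/s,r[2])
for z in(.07,.078,.086):
    C=onz("top",(361.8,209.8),z); A=onz("top",(359.35,204.6),z);B=onz("top",(364.25,215),z)
    print(z,C,"yaw long",np.degrees(np.arctan2(*(B-A)[1::-1])),np.linalg.norm(B-A),"side",proj("side",[A,C,B]))
E
```

```text
[[ 98  98 101 102  97  94  95  99  97  95  98  99  99  97]
 [ 99  98  98  94  87  76  81  95  99  99 100 100  98 100]
 [ 98  93  89  76  61  49  63  89  99 100  99  99 100  97]
 [ 89  75  60  47  32  30  46  73  94  98 100 100  99  95]
 [ 59  47  31  24  24  22  33  53  85  95  99 100 100  98]
 [ 30  20  17  29  40  41  33  41  71  94 100  99  99  99]
 [ 12  16  22  40  50  51  47  40  57  89  97 100 101 100]
 [  7  17  24  39  51  50  55  46  46  72  95  99  97 101]
 [  7  10  17  25  46  52  56  53  37  58  88  97 100 100]
 [ 17   7   9  17  40  51  55  50  43  41  75  92  98 100]
 [ 19  15  12  14  26  46  53  52  47  38  57  86  98 100]
 [ 11  13  14  16  21  39  51  54  52  41  44  71  91  97]
 [ 11  11  17  16  18  31  49  57  50  49  36  50  77  96]
 [ 15  14  15   7   9  16  38  50  55  48  40  39  64  89]
 [ 15  18   9  16  14  12  27  46  53  53  43  29  45  74]
 [ 12  16  15  19  18  15  23  37  47  47  34  25  25  55]
 [ 12   8  13  17  15  19  10  24  31  36  22  18  34  55]
 [ 14  11   9  12  14  13  16  14  17  17  27  44  63  79]
 [ 13   9  11   9  10  14  10  18  30  45  60  78  89  95]
 [  8  13  12  14  13  19  26  42  57  80  86  94  98  99]]
45 58646 [356.9975 211.9975] [34.875 34.875] 90.0
45 966 [361.735  210.0975] [9.6151 2.0684] 63.43495178222656
55 57256 [356.9975 211.9975] [34.875 34.875] 90.0
0.07 [ 0.5125 -0.3243  0.07  ] yaw long -158.598546069963 0.03832156238791361 side [[325.3885 168.4315]
 [330.4316 169.51  ]
 [335.4811 170.5903]]
0.078 [ 0.5114 -0.322   0.078 ] yaw long -158.5985460699629 0.038072786643879794 side [[325.4839 166.9233]
 [330.5134 167.994 ]
 [335.5491 169.0665]]
0.086 [ 0.5104 -0.3197  0.086 ] yaw long -158.5985460699629 0.03782401089984608 side [[325.5799 165.4039]
 [330.5956 166.4667]
 [335.6176 167.5313]]
```

Call:
apply_moves:
  targets:
    - {"travel":[0,0,0],"roll":-8.4,"jaw":0}
    - {"travel":[0,0,0],"roll":-8.4,"jaw":0}
    - {"travel":[0,0,0],"roll":-8.4,"jaw":0}
    - {"travel":[0,0,0],"roll":-8.4,"jaw":0}
    - {"travel":[0,0,0],"roll":-8.4,"jaw":0}
    - {"travel":[0,0,0],"roll":-8.4,"jaw":0}
    - {"travel":[0,0,0],"roll":-8.1,"jaw":0}

```text
clock: 0.8
tool_pos: [0.2601, -0.6226, 0.248]
orientation: [180.0, 0.0, -98.5]
force: [-0.1, -0.5, -0.5]
opening: 0.0374
gripper_force: 0.0
```

Call:
apply_moves:
  targets:
    - {"travel":[-30,-8.5,0],"roll":0,"jaw":0}
    - {"travel":[-30,-8.5,0],"roll":0,"jaw":0}
    - {"travel":[-30,-8.5,0],"roll":0,"jaw":0}
    - {"travel":[-30,-8.5,0],"roll":0,"jaw":0}
    - {"travel":[-30,-8.5,0],"roll":0,"jaw":0}
    - {"travel":[-30,-8.5,0],"roll":0,"jaw":0}
    - {"travel":[-30,-8.5,0],"roll":0,"jaw":0}
    - {"travel":[-30,-8.5,0],"roll":0,"jaw":0}
    - {"travel":[-30,-8.5,0],"roll":0,"jaw":0}
    - {"travel":[-30,-8.5,0],"roll":0,"jaw":0}

```text
clock: 1.8
tool_pos: [0.3904, -0.3381, 0.2483]
orientation: [180.0, 0.0, -98.8]
force: [0.7, -0.6, 0.9]
opening: 0.0003
gripper_force: 0.0
```

Call:
apply_moves:
  targets:
    - {"travel":[-30,-8.5,0],"roll":0,"jaw":0}
    - {"travel":[-30,-8.5,0],"roll":0,"jaw":0}
    - {"travel":[-30,-8.5,0],"roll":0,"jaw":0}
    - {"travel":[-30,-8.5,0],"roll":0,"jaw":0}
    - {"travel":[-30,-8.5,0],"roll":0,"jaw":0}
    - {"travel":[-30,-8.5,0],"roll":0,"jaw":0}
    - {"travel":[-30,-8.5,0],"roll":0,"jaw":0}
    - {"travel":[-30,-8.5,0],"roll":0,"jaw":0}
    - {"travel":[-26,0,0],"roll":0,"jaw":0}
    - {"travel":[0,0,0],"roll":0,"jaw":0}

```text
clock: 2.8
tool_pos: [0.4986, -0.0847, 0.2482]
orientation: [180.0, 0.0, -98.7]
force: [-0.8, -0.1, -0.2]
opening: 0.0004
gripper_force: 0.0
```

```bash
cat >> h.py <<'E'
CY=np.radians(-8.85); HG=np.array([.5993,.0992])
def cab(p):  # world->cabinet mm
    d=np.asarray(p)[:2]-HG; c,s=np.cos(CY),np.sin(CY); return 1000*np.array([c*d[0]+s*d[1],-s*d[0]+c*d[1]])
def st():
    o=ctrl.get_obs(); print(round(float(o["clock"]),2),"tcp",o["tool_pos"].round(4),"yaw",o["orientation"].round(2),"cab",cab(o["tool_pos"]).round(1),"F",o["force"].round(1),"open",round(float(o["opening"])*1000,1),"gf",round(float(o["gripper_force"]),1)); return o
E
python3 - <<'E'
from h import *
o=st(); print(o["joint_pos"].round(1))
snap("side","s1.png")
E
```

```text
2.8 tcp [ 0.4986 -0.0847  0.2482] yaw [ 1.7997e+02  1.0000e-02 -9.8680e+01] cab [ -71.2 -197.2] F [-0.8 -0.1 -0.2] open 0.4 gf 0.0
[ 12.6   4.5 -20.3  -0.  -65.3 -21.3]
```

Call:
apply_moves:
  targets:
    - {"travel":[-27,0,20],"roll":0,"jaw":0}
    - {"travel":[0,-10,40],"roll":0,"jaw":0}
    - {"travel":[0,-10,40],"roll":0,"jaw":0}
    - {"travel":[0,0,16],"roll":0,"jaw":0}
    - {"travel":[0,0,0],"roll":0,"jaw":0}
    - {"travel":[0,-8,0],"roll":0,"jaw":0}
    - {"travel":[0,-6,0],"roll":0,"jaw":0}
    - {"travel":[0,-4,0],"roll":0,"jaw":0}
    - {"travel":[0,0,0],"roll":0,"jaw":0}

```text
clock: 3.75
tool_pos: [0.541, -0.0662, 0.1335]
orientation: [-179.9, 0.0, -98.8]
force: [-1.4, -0.5, -0.2]
opening: 0.0007
gripper_force: 0.0
```

```bash
python3 - <<'E'
from h import *
st()
E
```

```text
3.75 tcp [ 0.541  -0.0662  0.1335] yaw [-1.799e+02  3.000e-02 -9.884e+01] cab [ -32.1 -172.4] F [-1.4 -0.5 -0.2] open 0.7 gf 0.0
```

Call:
apply_moves:
  targets:
    - {"travel":[0,-2,0],"roll":0,"jaw":0}
    - {"travel":[0,-2,0],"roll":0,"jaw":0}
    - {"travel":[0,0,0],"roll":0,"jaw":0}

```text
clock: 4.05
tool_pos: [0.5441, -0.0667, 0.1327]
orientation: [-180.0, 0.0, -98.8]
force: [-0.8, 0.1, -0.0]
opening: 0.0002
gripper_force: 0.0
```

Call:
apply_moves:
  targets:
    - {"travel":[0,-1.5,0],"roll":0,"jaw":0}
    - {"travel":[0,-1.5,0],"roll":0,"jaw":0}
    - {"travel":[0,0,0],"roll":0,"jaw":0}

```text
clock: 4.35
tool_pos: [0.5461, -0.0672, 0.1324]
orientation: [179.9, -0.0, -98.8]
force: [-4.4, 1.4, 3.9]
opening: 0.0009
gripper_force: 2.5
```

Call:
apply_moves:
  targets:
    - {"travel":[0,-1.5,0],"roll":0,"jaw":0}
    - {"travel":[0,-1,0],"roll":0,"jaw":0}
    - {"travel":[0,0,0],"roll":0,"jaw":0}

```text
clock: 4.65
tool_pos: [0.5473, -0.0675, 0.1324]
orientation: [179.8, -0.0, -98.8]
force: [-8.8, 3.2, 6.8]
opening: 0.0002
gripper_force: 5.4
```

Call:
apply_moves:
  targets:
    - {"travel":[0,-1,0],"roll":0,"jaw":0}
    - {"travel":[0,-1,0],"roll":0,"jaw":0}
    - {"travel":[0,0,0],"roll":0,"jaw":0}

```text
clock: 4.95
tool_pos: [0.5489, -0.0678, 0.1323]
orientation: [179.8, -0.0, -98.8]
force: [-10.1, 3.4, 8.1]
opening: 0.0005
gripper_force: 6.2
```

Call:
apply_moves:
  targets:
    - {"travel":[0,20,0],"roll":0,"jaw":0}
    - {"travel":[0,40,0],"roll":0,"jaw":0}
    - {"travel":[0,40,-20],"roll":0,"jaw":0}
    - {"travel":[0,20,-40],"roll":0,"jaw":30}
    - {"travel":[0,0,-40],"roll":0,"jaw":50}
    - {"travel":[0,0,0],"roll":0,"jaw":50}
    - {"travel":[0,0,0],"roll":0,"jaw":50}
    - {"travel":[0,0,0],"roll":0,"jaw":50}
    - {"travel":[0,0,0],"roll":0,"jaw":50}
    - {"travel":[0,0,0],"roll":0,"jaw":50}

```text
clock: 5.95
tool_pos: [0.4324, -0.0496, 0.2316]
orientation: [179.9, -0.1, -98.8]
force: [1.0, -0.5, -0.1]
opening: 0.0483
gripper_force: 0.0
```

```bash
cat >> h.py <<'E'
def crop(n,im,box,s,f,gain=1.8):
    x0,y0,x1,y1=box
    c=np.clip(im[y0:y1,x0:x1]*gain,0,255).astype(np.uint8)
    c=cv2.resize(c,None,fx=s,fy=s,interpolation=cv2.INTER_CUBIC)
    for x in range(x0//5*5+5,x1,5): cv2.putText(c,str(x),(int((x+.5-x0)*s)-10,8),0,.3,(0,0,255)); cv2.line(c,(int((x+.5-x0)*s),10),(int((x+.5-x0)*s),16),(0,0,255))
    for y in range(y0//5*5+5,y1,5): cv2.putText(c,str(y),(0,int((y+.5-y0)*s)+4),0,.3,(0,0,255))
    cv2.imwrite("pics/"+f,c)
E
python3 - <<'E'
from h import *
st()
im=snap("side","s2.png"); crop("side",im,(190,130,300,240),5.4,"s2c.png")
E
```

```text
5.95 tcp [ 0.4324 -0.0496  0.2316] yaw [ 1.7989e+02 -6.0000e-02 -9.8830e+01] cab [-142.  -172.7] F [ 1.  -0.5 -0.1] open 48.3 gf 0.0
```

View pics/s2c.png

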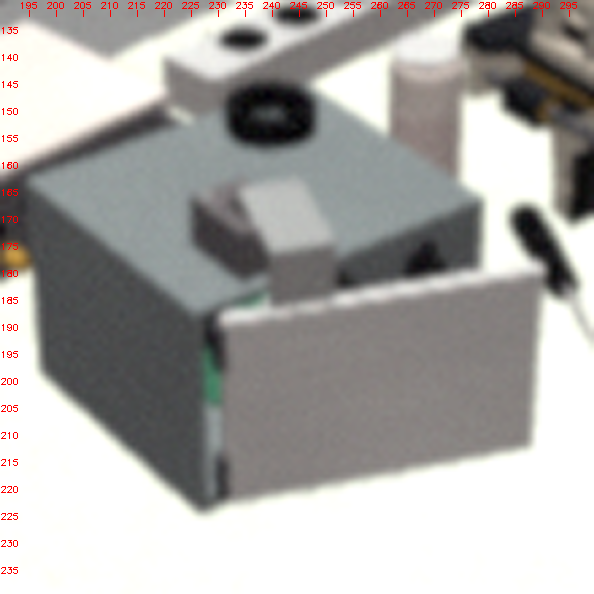

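The hatch is ajar, with its free top corner at about (290,179.5) in the side view. The hinge-side top corner is at (231,188), and the cover at (245,165) is swinging away with it.

```bash
python3 - <<'E'
from h import *
c=cab(onz("side",(290.3,179.3),.15)); c2=cab(onz("side",(289,181),.15))
print(c,c2,np.degrees(np.arctan2(-c[0],-c[1])),np.hypot(*c))
for q in(.3,.35,.4):
    print(q,proj("side",[[*(HG+.2*np.array([np.cos(CY)*-np.sin(q)+np.sin(CY)*np.cos(q),-np.sin(CY)*np.sin(q)-np.cos(CY)*np.cos(q)])),.15]]))
E
```

```text
[ -73.94439708 -182.77351147] [ -79.08798608 -172.71278368] 22.02670269676372 197.1647289824586
0.3 [[289.22190787 176.5089608 ]]
0.35 [[290.39487788 178.07773329]]
0.4 [[291.43589836 179.68645153]]
```

Call:
apply_moves:
  targets:
    - {"travel":[-5,-27,0],"roll":0,"jaw":50}
    - {"travel":[-5,-27,0],"roll":0,"jaw":50}
    - {"travel":[-4,-27,0],"roll":0,"jaw":50}
    - {"travel":[0,0,0],"roll":7,"jaw":50}
    - {"travel":[0,0,0],"roll":7,"jaw":50}
    - {"travel":[0,0,0],"roll":7,"jaw":50}
    - {"travel":[0,0,20],"roll":0,"jaw":50}
    - {"travel":[0,0,20],"roll":0,"jaw":50}
    - {"travel":[0,0,0],"roll":0,"jaw":50}

```text
clock: 6.9
tool_pos: [0.5131, -0.0484, 0.1896]
orientation: [179.7, -0.2, -119.9]
force: [-1.2, -0.2, 0.2]
opening: 0.0504
gripper_force: 0.0
```

```bash
python3 - <<'E'
from h import *
st()
im=snap("side","s3.png"); crop("side",im,(220,120,320,220),5.9,"s3c.png",2.2)
E
```

```text
6.9 tcp [ 0.5131 -0.0484  0.1896] yaw [ 179.74   -0.2  -119.86] cab [ -62.4 -159.1] F [-1.2 -0.2  0.2] open 50.4 gf 0.0
```

View pics/s3c.png

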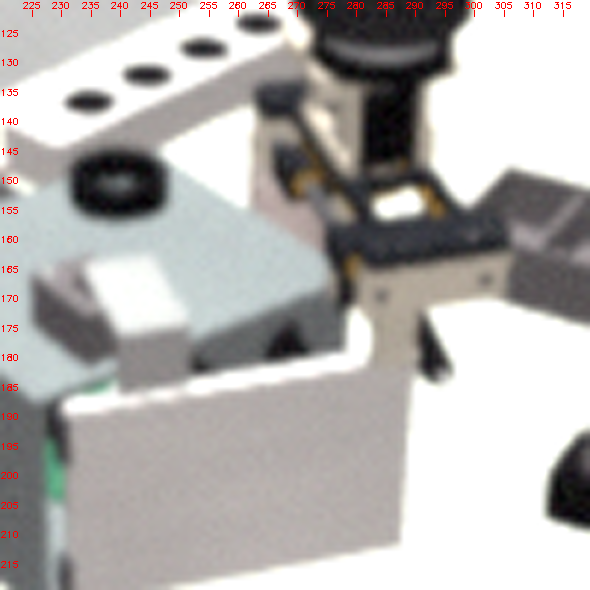

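The gripper is above the free end of the panel at about (285,175). I check where the fingertips project.

```bash
python3 - <<'E'
from h import *
p=np.array([.5131,-.0484]); 
for z in(.168,.15,.125):
  for s in(-46,-25,0,25,46):
    a=np.radians(-119.86-90); print(z,s,proj("side",[[*(p+s/1000*np.array([np.cos(a),np.sin(a)])),z]]).round(1))
E
```

```text
0.168 -46 [[278.  168.2]]
0.168 -25 [[280.1 171.4]]
0.168 0 [[282.7 175.4]]
0.168 25 [[285.3 179.5]]
0.168 46 [[287.6 183. ]]
0.15 -46 [[277.8 172.8]]
0.15 -25 [[279.9 176.1]]
0.15 0 [[282.4 180.1]]
0.15 25 [[285.  184.2]]
0.15 46 [[287.3 187.7]]
0.125 -46 [[277.5 179.2]]
0.125 -25 [[279.6 182.5]]
0.125 0 [[282.1 186.6]]
0.125 25 [[284.7 190.7]]
0.125 46 [[286.9 194.3]]
```

Call:
apply_moves:
  targets:
    - {"travel":[0,0,12],"roll":0,"jaw":50}
    - {"travel":[0,0,12],"roll":0,"jaw":50}
    - {"travel":[0,0,10],"roll":0,"jaw":50}
    - {"travel":[0,0,10],"roll":0,"jaw":50}
    - {"travel":[0,0,0],"roll":0,"jaw":50}

```text
clock: 7.45
tool_pos: [0.5139, -0.0482, 0.1469]
orientation: [179.9, -0.1, -119.8]
force: [-0.4, 0.4, 0.1]
opening: 0.05
gripper_force: 0.0
```

Call:
apply_moves:
  targets:
    - {"travel":[0,0,0],"roll":0,"jaw":40}
    - {"travel":[0,0,0],"roll":0,"jaw":30}
    - {"travel":[0,0,0],"roll":0,"jaw":24}
    - {"travel":[0,0,0],"roll":0,"jaw":24}

```text
clock: 7.85
tool_pos: [0.5151, -0.048, 0.149]
orientation: [-180.0, 0.0, -119.8]
force: [-0.7, -0.0, 1.0]
opening: 0.0259
gripper_force: 0.0
```

Call:
apply_moves:
  targets:
    - {"travel":[-0.7,15.7,0],"roll":5.3,"jaw":24}
    - {"travel":[-0.7,15.7,0],"roll":5.3,"jaw":24}
    - {"travel":[-0.7,15.7,0],"roll":5.3,"jaw":24}
    - {"travel":[-0.7,15.7,0],"roll":5.3,"jaw":24}
    - {"travel":[-0.7,15.7,0],"roll":5.3,"jaw":24}
    - {"travel":[0,0,0],"roll":0,"jaw":24}

```text
clock: 8.45
tool_pos: [0.4572, 0.0058, 0.149]
orientation: [180.0, 0.0, -146.4]
force: [-0.4, -0.9, 0.9]
opening: 0.0239
gripper_force: 0.0
```

```bash
python3 - <<'E'
from h import *
o=st(); c=cab(o["tool_pos"]); print(np.hypot(*c),np.degrees(np.arctan2(-c[0],-c[1])), -98.85-o["orientation"][2])
E
```

```text
8.45 tcp [0.4572 0.0058 0.149 ] yaw [ 1.8000e+02  5.0000e-02 -1.4636e+02] cab [-126.  -114.1] F [-0.4 -0.9  0.9] open 23.9 gf 0.0
170.02536598171497 47.830447316909954 47.51409584417624
```

Call:
apply_moves:
  targets:
    - {"travel":[-0.7,15.6,0],"roll":5.3,"jaw":24}
    - {"travel":[-0.7,15.6,0],"roll":5.3,"jaw":24}
    - {"travel":[-0.7,15.6,0],"roll":5.3,"jaw":24}
    - {"travel":[-0.7,15.6,0],"roll":5.3,"jaw":24}
    - {"travel":[-0.7,15.6,0],"roll":5.3,"jaw":24}
    - {"travel":[-0.7,15.6,0],"roll":5.3,"jaw":24}
    - {"travel":[-0.4,9,0],"roll":3,"jaw":24}
    - {"travel":[-0.4,9,0],"roll":3,"jaw":24}
    - {"travel":[-0.4,9,0],"roll":3,"jaw":24}
    - {"travel":[0,0,0],"roll":0,"jaw":24}

```text
clock: 9.45
tool_pos: [0.4319, 0.1207, 0.1487]
orientation: [180.0, 0.0, 173.0]
force: [0.0, 0.9, 0.3]
opening: 0.0238
gripper_force: 0.0
```

```bash
python3 - <<'E'
from h import *
o=st(); c=cab(o["tool_pos"]); print(np.hypot(*c),np.degrees(np.arctan2(-c[0],-c[1])), -98.85-o["orientation"][2])
E
```

```text
9.45 tcp [0.4319 0.1207 0.1487] yaw [1.7998e+02 3.0000e-02 1.7300e+02] cab [-168.7   -4.5] F [0.  0.9 0.3] open 23.8 gf 0.0
168.76582956720839 88.45849008376321 -271.84580362667566
```

Call:
apply_moves:
  targets:
    - {"travel":[0,4.5,0],"roll":1.8,"jaw":24}
    - {"travel":[0,0,0],"roll":0,"jaw":18}
    - {"travel":[0,0,0],"roll":0,"jaw":12}
    - {"travel":[0,0,0],"roll":0,"jaw":11}
    - {"travel":[0,0,0],"roll":0,"jaw":11}

```text
clock: 9.95
tool_pos: [0.4319, 0.1245, 0.1486]
orientation: [180.0, 0.0, 171.1]
force: [0.3, 0.7, -0.9]
opening: 0.0121
gripper_force: 30.0
```

```bash
python3 - <<'E'
from h import *
o=st(); c=cab(o["tool_pos"]); print(np.hypot(*c),np.degrees(np.arctan2(-c[0],-c[1])), -98.85-o["orientation"][2]+360)
im=snap("side","s4.png"); a=snap("top","t4.png"); crop("top",a,(215,115,315,235),5,"t4c.png",2.2)
E
```

```text
9.95 tcp [0.4319 0.1245 0.1486] yaw [1.7997e+02 1.0000e-02 1.7113e+02] cab [-169.3   -0.8] F [ 0.3  0.7 -0.9] open 12.1 gf 30.0
169.30270377344524 89.73632166325545 90.0159898858181
```

Call:
apply_moves:
  targets:
    - {"travel":[0,0,0],"roll":0,"jaw":20}
    - {"travel":[0,0,0],"roll":0,"jaw":26}
    - {"travel":[0,0,0],"roll":0,"jaw":30}
    - {"travel":[0,0,-15],"roll":0,"jaw":30}
    - {"travel":[0,0,-35],"roll":0,"jaw":40}
    - {"travel":[0,0,-45],"roll":0,"jaw":50}
    - {"travel":[0,0,-35],"roll":-8,"jaw":50}
    - {"travel":[0,0,0],"roll":-8,"jaw":50}
    - {"travel":[0,0,0],"roll":-8,"jaw":50}
    - {"travel":[0,0,0],"roll":-6,"jaw":50}

```text
clock: 11.05
tool_pos: [0.4317, 0.1245, 0.2789]
orientation: [180.0, 0.0, -158.6]
force: [0.6, -0.1, 0.4]
opening: 0.0497
gripper_force: 0.0
```

```bash
python3 - <<'E'
from h import *
o=st()
snap("side","s5.png")
# next: above key
p=np.array([.5114,-.322]); yaw=np.radians(o["orientation"][2]); d=p-o["tool_pos"][:2]
x=np.array([np.cos(yaw),np.sin(yaw)]); y=np.array([np.cos(yaw-np.pi/2),np.sin(yaw-np.pi/2)])
print("to key tool xy mm",1000*d@x,1000*d@y)
E
```

```text
11.05 tcp [0.4317 0.1245 0.2789] yaw [ 1.7998e+02  3.0000e-02 -1.5861e+02] cab [-169.5   -0.8] F [ 0.6 -0.1  0.4] open 49.7 gf 0.0
to key tool xy mm 88.60804530899549 -444.7874901499401
```

Call:
apply_moves:
  targets:
    - {"travel":[6,-30,0],"roll":0,"jaw":50}
    - {"travel":[6,-30,0],"roll":0,"jaw":50}
    - {"travel":[6,-30,0],"roll":0,"jaw":50}
    - {"travel":[6,-30,0],"roll":0,"jaw":50}
    - {"travel":[6,-30,0],"roll":0,"jaw":50}
    - {"travel":[6,-30,0],"roll":0,"jaw":50}
    - {"travel":[6,-30,0],"roll":0,"jaw":50}
    - {"travel":[6,-30,0],"roll":0,"jaw":50}
    - {"travel":[6,-30,0],"roll":0,"jaw":50}
    - {"travel":[6,-30,0],"roll":0,"jaw":50}

```text
clock: 12.1
tool_pos: [0.4837, -0.1783, 0.2785]
orientation: [180.0, -0.0, -159.1]
force: [0.5, -0.3, -0.5]
opening: 0.0499
gripper_force: 0.0
```

Call:
apply_moves:
  targets:
    - {"travel":[6,-30,0],"roll":0,"jaw":50}
    - {"travel":[6,-30,0],"roll":0,"jaw":50}
    - {"travel":[6,-30,0],"roll":0,"jaw":50}
    - {"travel":[5,-30,0],"roll":0,"jaw":50}
    - {"travel":[5,-25,0],"roll":0,"jaw":50}
    - {"travel":[0,0,0],"roll":0,"jaw":50}

```text
clock: 12.7
tool_pos: [0.5097, -0.3248, 0.2774]
orientation: [180.0, -0.1, -159.2]
force: [0.1, 0.6, 0.6]
opening: 0.0502
gripper_force: 0.0
```

```bash
python3 - <<'E'
from h import *
o=st()
t=snap("top","t6.png"); s=snap("side","s6.png")
crop("top",t,(225,140,300,240),5.9,"t6c.png",2.2)
E
```

```text
12.7 tcp [ 0.5097 -0.3248  0.2774] yaw [ 1.7997e+02 -1.0000e-01 -1.5919e+02] cab [ -23.3 -432.7] F [0.1 0.6 0.6] open 50.2 gf 0.0
```

View pics/t6c.png

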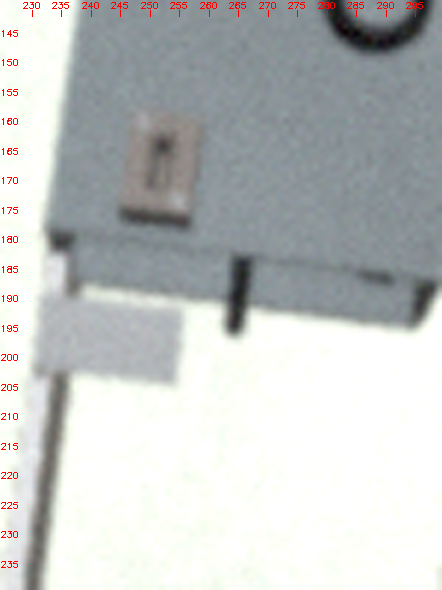

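The hatch stands open: its top edge is at (232,200) to (230,240), parallel to the cabinet's left side. The slot is uncovered in the box top at about (252,167) in the top view. I measure the slot and box top by colour mask and check in the side view.

```bash
python3 - <<'E'
from h import *
np.set_printoptions(precision=4,suppress=True)
im=cv2.imread("pics/t6.png").astype(float)
x0,y0,s=240,150,8
r=cv2.GaussianBlur(im,(3,3),0)[y0:182,x0:268]
b=cv2.resize(r,None,fx=s,fy=s,interpolation=cv2.INTER_CUBIC)
m=((b[:,:,2]-b[:,:,0])>-4).astype(np.uint8)
n,l,stt,ce=cv2.connectedComponentsWithStats(m); i=1+np.argmax(stt[1:,4])
rr=cv2.minAreaRect(np.argwhere(l==i)[:,::-1].astype(np.float32)); print("mask rect",np.array(rr[0])/s+[x0-.5,y0-.5],np.array(rr[1])/s,rr[2])
bp=(cv2.boxPoints(rr)/s+[x0-.5,y0-.5]); print(bp)
print((im[156:178,244:262,:].mean(2)).astype(int))
# predicted: box centred cab(?,-50)
for u in((252.4,166.4),(251.9,167)):
    w=onz("top",u,.184); print(u,w,cab(w))
# hatch check: top edge centreline
for u in((235.2,185),(232,205),(228.5,235)): print(u,cab(onz("top",u,.15)))
crop("side",cv2.imread("pics/s6.png"),(190,140,290,240),5.9,"s6c.png",2)
E
```

```text
mask rect [251.7043 167.8857] [14.4334 20.7249] 7.711892604827881
[[243.1623 177.186 ]
 [245.9434 156.6486]
 [260.2462 158.5854]
 [257.4651 179.1229]]
[[68 65 70 66 69 67 66 64 65 67 65 67 67 67 65 67 68 69]
 [66 67 67 68 66 68 67 68 65 68 65 69 67 68 65 68 69 67]
 [67 65 68 69 68 67 66 65 65 66 66 66 65 65 65 67 68 69]
 [67 66 65 64 71 74 66 67 67 64 63 65 65 67 66 64 68 65]
 [67 66 66 68 72 76 70 66 62 63 62 63 65 64 65 65 68 64]
 [65 66 67 66 71 74 69 64 64 62 63 66 62 65 62 61 64 65]
 [66 67 65 63 66 67 63 59 55 58 56 62 65 65 61 60 67 67]
 [66 67 66 64 67 63 55 49 42 46 51 64 64 64 60 60 64 70]
 [67 67 65 65 64 64 53 42 31 38 49 60 63 62 57 62 66 67]
 [64 68 65 65 63 61 52 42 35 40 54 60 64 62 60 64 66 69]
 [68 64 65 64 65 61 52 45 49 49 53 60 65 64 59 64 67 68]
 [66 68 62 64 66 60 54 50 55 53 59 63 65 63 58 64 65 67]
 [68 67 63 66 66 61 53 50 58 55 60 63 63 62 58 66 67 69]
 [66 67 64 63 63 57 50 51 59 54 61 61 65 63 57 68 67 66]
 [66 65 65 65 64 58 47 54 61 54 63 66 65 61 59 66 67 69]
 [67 68 64 65 65 57 49 54 57 57 64 62 65 59 65 68 67 69]
 [69 65 68 64 67 63 60 59 59 63 70 68 66 60 64 64 69 69]
 [65 64 64 63 65 64 65 62 63 67 74 76 69 62 64 67 70 70]
 [65 59 61 60 61 60 62 63 62 67 73 79 68 62 63 66 70 70]
 [63 49 43 45 47 46 53 54 55 58 63 67 66 59 65 68 68 71]
 [63 47 37 32 31 33 35 38 38 39 44 46 49 56 66 68 68 70]
 [65 54 48 39 39 33 36 33 34 33 33 32 36 52 66 68 71 68]]
(252.4, 166.4) [0.642  0.0402 0.184 ] [ 51.2512 -51.749 ]
(251.9, 167) [0.6401 0.0418 0.184 ] [ 49.1332 -50.4574]
(235.2, 185) [-7.8614 -3.7945]
(232, 205) [-73.1378  -2.8899]
(228.5, 235) [-168.2801   -5.5821]
```

View pics/s6c.png

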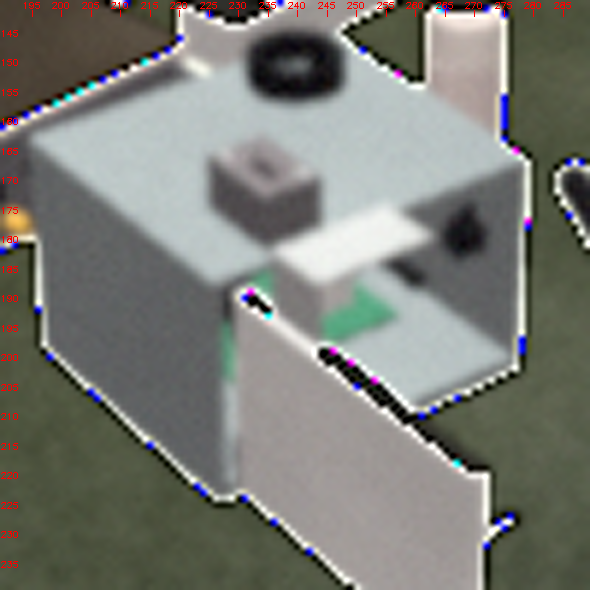

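The side view shows the hatch open. The slot is at about (234.5,168.5) and the box top centre at (234.7,169.7), both uncovered. Next I lower onto the key.

Call:
apply_moves:
  targets:
    - {"travel":[-2.6,2,20],"roll":-1,"jaw":50}
    - {"travel":[0,0,40],"roll":0,"jaw":50}
    - {"travel":[0,0,40],"roll":0,"jaw":50}
    - {"travel":[0,0,30],"roll":0,"jaw":50}
    - {"travel":[0,0,20],"roll":0,"jaw":50}
    - {"travel":[0,0,20],"roll":0,"jaw":50}
    - {"travel":[0,0,20],"roll":0,"jaw":50}
    - {"travel":[0,0,15],"roll":0,"jaw":50}
    - {"travel":[0,0,0],"roll":0,"jaw":50}

```text
clock: 13.7
tool_pos: [0.5101, -0.3181, 0.0717]
orientation: [179.9, -0.2, -157.9]
force: [-0.2, 0.3, 0.2]
opening: 0.0501
gripper_force: 0.0
```

```bash
python3 - <<'E'
from h import *
np.set_printoptions(precision=4,suppress=True)
st(); print(proj("side",[[.6401,.0418,.184],[.642,.0402,.184]])); print(tri((251.8,166.9),(234.5,168.5)),tri((251.8,166.9),(234.7,169.7)))
E
```

```text
13.7 tcp [ 0.5101 -0.3181  0.0717] yaw [ 179.86   -0.16 -157.94] cab [ -23.9 -426.1] F [-0.2  0.3  0.2] open 50.1 gf 0.0
[[234.8368 167.0609]
 [234.7798 166.6632]]
(array([0.6418, 0.042 , 0.178 ]), np.float64(0.0004013448010113424)) (array([0.6424, 0.0416, 0.1732]), np.float64(0.0019057296183521493))
```

Call:
apply_moves:
  targets:
    - {"travel":[0,-4,0],"roll":0,"jaw":50}
    - {"travel":[0,0,7],"roll":0,"jaw":50}
    - {"travel":[0,0,0],"roll":0,"jaw":40}
    - {"travel":[0,0,0],"roll":0,"jaw":30}
    - {"travel":[0,0,0],"roll":0,"jaw":22}

```text
clock: 14.2
tool_pos: [0.5131, -0.3233, 0.067]
orientation: [-180.0, 0.0, -157.9]
force: [0.4, 0.0, 0.2]
opening: 0.0318
gripper_force: 0.0
```

Call:
apply_moves:
  targets:
    - {"travel":[0,0,0],"roll":0,"jaw":18}
    - {"travel":[0,0,0],"roll":0,"jaw":12}
    - {"travel":[0,0,0],"roll":0,"jaw":12}
    - {"travel":[0,0,0],"roll":0,"jaw":12}

```text
clock: 14.6
tool_pos: [0.5122, -0.3218, 0.0666]
orientation: [179.9, -0.0, -157.9]
force: [-1.2, 9.0, 6.5]
opening: 0.0138
gripper_force: 29.9
```

Call:
apply_moves:
  targets:
    - {"travel":[0,1,0],"roll":0,"jaw":12}
    - {"travel":[0,1,0],"roll":0,"jaw":12}
    - {"travel":[0,0,0],"roll":0,"jaw":12}

```text
clock: 14.9
tool_pos: [0.5122, -0.3214, 0.0666]
orientation: [-180.0, 0.0, -157.9]
force: [0.1, 2.3, 1.5]
opening: 0.0137
gripper_force: 30.0
```

Call:
apply_moves:
  targets:
    - {"travel":[0,0,-4],"roll":0,"jaw":12}
    - {"travel":[0,0,-8],"roll":0,"jaw":12}
    - {"travel":[0,0,-10],"roll":0,"jaw":12}
    - {"travel":[0,0,-20],"roll":0,"jaw":12}
    - {"travel":[0,0,-35],"roll":0,"jaw":12}
    - {"travel":[0,0,-40],"roll":0,"jaw":12}
    - {"travel":[0,0,-40],"roll":0,"jaw":12}
    - {"travel":[0,0,-40],"roll":0,"jaw":12}
    - {"travel":[0,0,-38],"roll":0,"jaw":12}
    - {"travel":[0,0,0],"roll":0,"jaw":12}

```text
clock: 15.9
tool_pos: [0.514, -0.3228, 0.3092]
orientation: [-179.5, 0.4, -157.9]
force: [0.7, -0.2, -0.7]
opening: 0.0139
gripper_force: 30.0
```

Call:
apply_moves:
  targets:
    - {"travel":[0,0,0],"roll":8,"jaw":12}
    - {"travel":[0,0,0],"roll":8,"jaw":12}
    - {"travel":[0,0,0],"roll":8,"jaw":12}
    - {"travel":[0,0,0],"roll":7,"jaw":12}
    - {"travel":[0,0,0],"roll":0,"jaw":12}

```text
clock: 16.4
tool_pos: [0.5119, -0.3214, 0.302]
orientation: [180.0, 0.0, 171.0]
force: [-0.6, 0.1, -0.8]
opening: 0.0135
gripper_force: 30.0
```

```bash
cat >> h.py <<'E'
def to(p,o):
    yaw=np.radians(o["orientation"][2]); d=np.array(p[:2])-o["tool_pos"][:2]
    print("tool xy mm",(1000*np.array([d@[np.cos(yaw),np.sin(yaw)],d@[np.sin(yaw),-np.cos(yaw)]])).round(1))
E
python3 - <<'E'
from h import *
o=st(); to((.6403,.0418),o)
s=snap("side","s7.png"); print(proj("side",[o["tool_pos"]-[0,0,.0546]]))
E
```

```text
16.4 tcp [ 0.5119 -0.3214  0.302 ] yaw [1.8000e+02 2.0000e-02 1.7097e+02] cab [ -21.6 -429. ] F [-0.6  0.1 -0.8] open 13.5 gf 30.0
tool xy mm [-69.8 378.8]
[[335.14328956 126.43270428]]
```

Call:
apply_moves:
  targets:
    - {"travel":[-5,29,0],"roll":0,"jaw":12}
    - {"travel":[-5,29,0],"roll":0,"jaw":12}
    - {"travel":[-5,29,0],"roll":0,"jaw":12}
    - {"travel":[-5,29,0],"roll":0,"jaw":12}
    - {"travel":[-5,29,0],"roll":0,"jaw":12}
    - {"travel":[-5,29,0],"roll":0,"jaw":12}
    - {"travel":[-5,29,0],"roll":0,"jaw":12}
    - {"travel":[-5,29,0],"roll":0,"jaw":12}
    - {"travel":[-5,29,0],"roll":0,"jaw":12}
    - {"travel":[-5,29,0],"roll":0,"jaw":12}

```text
clock: 17.45
tool_pos: [0.6067, -0.0415, 0.3019]
orientation: [180.0, 0.0, 171.3]
force: [1.0, -0.4, -1.0]
opening: 0.0138
gripper_force: 30.0
```

Call:
apply_moves:
  targets:
    - {"travel":[-5,29,0],"roll":0,"jaw":12}
    - {"travel":[-5,25,0],"roll":0,"jaw":12}
    - {"travel":[-5,20,0],"roll":0,"jaw":12}
    - {"travel":[-5,10,0],"roll":0,"jaw":12}
    - {"travel":[0,0,0],"roll":0,"jaw":12}
    - {"travel":[0,0,0],"roll":0,"jaw":12}
    - {"travel":[0,0,0],"roll":0,"jaw":12}

```text
clock: 18.15
tool_pos: [0.6391, 0.0363, 0.3017]
orientation: [-180.0, -0.0, 171.1]
force: [0.4, -0.3, -0.4]
opening: 0.0137
gripper_force: 30.0
```

```bash
python3 - <<'E'
from h import *
o=st(); to((.6403,.0418),o)
E
```

```text
18.15 tcp [0.6391 0.0363 0.3017] yaw [-180.     -0.    171.05] cab [ 49. -56.] F [ 0.4 -0.3 -0.4] open 13.7 gf 30.0
tool xy mm [-0.3  5.6]
```

Call:
apply_moves:
  targets:
    - {"travel":[0,5.6,10],"roll":0,"jaw":12}
    - {"travel":[0,0,20],"roll":0,"jaw":12}
    - {"travel":[0,0,16],"roll":0,"jaw":12}
    - {"travel":[0,0,8],"roll":0,"jaw":12}
    - {"travel":[0,0,0],"roll":0,"jaw":12}
    - {"travel":[0,0,0],"roll":0,"jaw":12}

```text
clock: 18.75
tool_pos: [0.6405, 0.0426, 0.248]
orientation: [-180.0, 0.0, 171.1]
force: [0.0, -0.6, -0.6]
opening: 0.0136
gripper_force: 30.0
```

```bash
python3 - <<'E'
from h import *
o=st(); to((.6403,.0418),o)
s=snap("side","s8.png"); crop("side",s,(205,115,265,190),7.9,"s8c.png",1.8)
p=o["tool_pos"]; a=np.radians(o["orientation"][2]); x=np.array([np.cos(a),np.sin(a),0])
print("tongue ends expected",proj("side",[p-[0,0,.0546]+e*x for e in(-.011,0,.011)]).round(1),"slot ends",proj("side",[np.array([.6403,.0418,.184])+e*x for e in(-.0125,0,.0125)]).round(1))
E
```

```text
18.75 tcp [0.6405 0.0426 0.248 ] yaw [-1.8000e+02  3.0000e-02  1.7108e+02] cab [ 49.4 -49.5] F [ 0.  -0.6 -0.6] open 13.6 gf 30.0
tool xy mm [ 0.  -0.9]
tongue ends expected [[232.6 163.2]
 [234.5 164.6]
 [236.5 166. ]] slot ends [[232.6 165.4]
 [234.8 167. ]
 [237.1 168.7]]
```

View pics/s8c.png

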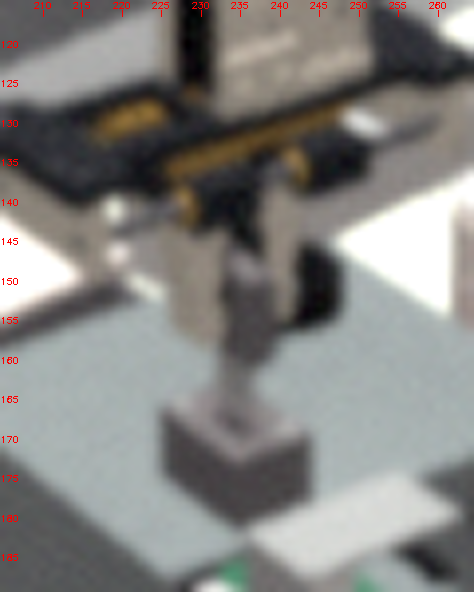

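The tongue hangs right over the slot, at about (235,163), with the dark slot end just visible below it at (235.5,168). I lower it slowly.

Call:
apply_moves:
  targets:
    - {"travel":[0,-0.8,4],"roll":0,"jaw":12}
    - {"travel":[0,0,3],"roll":0,"jaw":12}
    - {"travel":[0,0,3],"roll":0,"jaw":12}
    - {"travel":[0,0,2],"roll":0,"jaw":12}
    - {"travel":[0,0,0],"roll":0,"jaw":12}

```text
clock: 19.3
tool_pos: [0.6399, 0.0419, 0.2352]
orientation: [-180.0, -0.0, 171.1]
force: [-0.6, 0.6, -0.5]
opening: 0.014
gripper_force: 30.0
```

Call:
apply_moves:
  targets:
    - {"travel":[0,0,2],"roll":0,"jaw":12}
    - {"travel":[0,0,2],"roll":0,"jaw":12}
    - {"travel":[0,0,0],"roll":0,"jaw":12}

```text
clock: 19.6
tool_pos: [0.6399, 0.042, 0.2312]
orientation: [-180.0, -0.0, 171.1]
force: [-0.5, 0.4, -0.6]
opening: 0.014
gripper_force: 30.0
```

Call:
apply_moves:
  targets:
    - {"travel":[0,0,3],"roll":0,"jaw":12}
    - {"travel":[0,0,3],"roll":0,"jaw":12}
    - {"travel":[0,0,3],"roll":0,"jaw":12}
    - {"travel":[0,0,2],"roll":0,"jaw":12}
    - {"travel":[0,0,0],"roll":0,"jaw":12}

```text
clock: 20.1
tool_pos: [0.6399, 0.0419, 0.22]
orientation: [-180.0, -0.0, 171.1]
force: [-0.3, -1.2, -0.5]
opening: 0.0138
gripper_force: 30.0
```

Call:
apply_moves:
  targets:
    - {"travel":[0,0,2],"roll":0,"jaw":12}
    - {"travel":[0,0,2],"roll":0,"jaw":12}
    - {"travel":[0,0,0],"roll":0,"jaw":12}

```text
clock: 20.4
tool_pos: [0.6399, 0.042, 0.2162]
orientation: [-180.0, -0.0, 171.1]
force: [-0.8, -0.0, -1.5]
opening: 0.0136
gripper_force: 30.0
```

Call:
apply_moves:
  targets:
    - {"travel":[0,0,1],"roll":0,"jaw":12}
    - {"travel":[0,0,1],"roll":0,"jaw":12}
    - {"travel":[0,0,0],"roll":0,"jaw":12}

```text
clock: 20.7
tool_pos: [0.6401, 0.042, 0.2146]
orientation: [180.0, 0.0, 171.1]
force: [-0.4, -0.7, -0.5]
opening: 0.0136
gripper_force: 30.0
```

Call:
apply_moves:
  targets:
    - {"travel":[0,0,1],"roll":0,"jaw":12}
    - {"travel":[0,0,0],"roll":0,"jaw":12}

```text
clock: 20.9
tool_pos: [0.6401, 0.042, 0.2146]
orientation: [180.0, 0.0, 171.1]
force: [-3.2, 0.5, 5.5]
opening: 0.0141
gripper_force: 30.0
```

Contact came at the expected depth. I press a little more to seat it.

Call:
apply_moves:
  targets:
    - {"travel":[0,0,1],"roll":0,"jaw":12}
    - {"travel":[0,0,1],"roll":0,"jaw":12}
    - {"travel":[0,0,0],"roll":0,"jaw":12}

```text
clock: 21.2
tool_pos: [0.6402, 0.042, 0.2145]
orientation: [180.0, 0.1, 171.1]
force: [-7.3, 2.6, 15.4]
opening: 0.0138
gripper_force: 30.0
```

Call:
apply_moves:
  targets:
    - {"travel":[0,0,-1.5],"roll":0,"jaw":12}
    - {"travel":[0,0,0],"roll":0,"jaw":20}
    - {"travel":[0,0,0],"roll":0,"jaw":30}
    - {"travel":[0,0,0],"roll":0,"jaw":40}
    - {"travel":[0,0,0],"roll":0,"jaw":40}
    - {"travel":[0,0,-15],"roll":0,"jaw":40}
    - {"travel":[0,0,-30],"roll":0,"jaw":40}
    - {"travel":[0,0,-40],"roll":0,"jaw":40}
    - {"travel":[0,0,-40],"roll":0,"jaw":40}
    - {"travel":[0,0,0],"roll":0,"jaw":40}

```text
clock: 22.2
tool_pos: [0.6423, 0.0419, 0.3447]
orientation: [179.8, 0.5, 171.1]
force: [-1.1, -0.3, 0.1]
opening: 0.0401
gripper_force: 0.0
```

Call:
apply_moves:
  targets:
    - {"travel":[0,-35,0],"roll":0,"jaw":40}
    - {"travel":[0,-35,0],"roll":0,"jaw":40}
    - {"travel":[0,-35,0],"roll":0,"jaw":40}
    - {"travel":[0,-35,0],"roll":0,"jaw":40}
    - {"travel":[0,-35,0],"roll":0,"jaw":40}
    - {"travel":[0,-35,0],"roll":0,"jaw":40}
    - {"travel":[0,0,0],"roll":0,"jaw":40}
    - {"travel":[0,0,0],"roll":0,"jaw":40}

```text
clock: 23.0
tool_pos: [0.6073, -0.1663, 0.3377]
orientation: [180.0, -0.0, 171.0]
force: [-0.8, -0.8, 0.4]
opening: 0.04
gripper_force: 0.0
```

```bash
python3 - <<'E'
from h import *
o=st()
s=snap("side","s9.png"); t=snap("top","t9.png")
S=cv2.resize(s[130:240,185:300],None,fx=3.4,fy=3.4,interpolation=cv2.INTER_CUBIC);T=cv2.resize(t[125:245,215:330],None,fx=3.4,fy=3.4,interpolation=cv2.INTER_CUBIC)
h=min(len(S),len(T)); cv2.imwrite("pics/f.png",np.clip(np.hstack([S[:h],T[:h]]).astype(float)*1.8,0,255).astype(np.uint8))
print("expected key top side/top px",proj("side",[[.6403,.0418,.226]]),proj("top",[[.6403,.0418,.226]]))
E
```

```text
23.0 tcp [ 0.6073 -0.1663  0.3377] yaw [ 1.8000e+02 -2.0000e-02  1.7097e+02] cab [  48.8 -261.1] F [-0.8 -0.8  0.4] open 40.0 gf 0.0
expected key top side/top px [[234.6327467  155.73949726]] [[251.68053183 163.43792489]]
```

View pics/f.png

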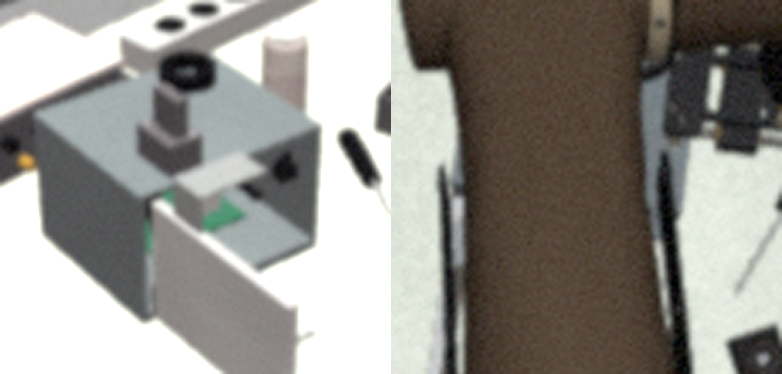

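The side view shows the key upright, its grip sitting on the box and its top at about (235,157), where a fully home key should appear. The hatch is square and open, and the robot is clear of everything.

```bash
python3 -c "
from plant import ctrl
print(ctrl.close_job())"
```

```text
the job is handed in; nothing more can be done
None
```

I handed the job in at about 23 s on the robot's clock: the hatch was popped and swung open to about 90°, and the service key was pushed fully home and released. The plug and other items were not touched, and no judging result was returned.

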